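Unpack the stacked kiln setting

TASK

Unpack this fired kiln setting from the top down: stand the jar in the jar bay of the wooden ware tray and set its lid, knob up, in the lid bay, each in the free half beside the one already there; lay the batt flat in the cradle, between its cheeks and centred; then put the tube prop over the free dowel of the prop rack and stand the bar prop upright in the rack's slot, centred. Everything is brittle: set it down rather than drop it, and do not shift or tip the other jar on the tray.

Things in the scene. Friction and masses are not known exactly. Their poses are not given: they have to be found in the camera images.
- jar_lid: round terracotta lid on the jar: flange 41 mm across (6 to 10 mm up), dome to 13.5 mm, knob 16 mm across from 15 to 31 mm up, to grip it by; below, a spigot 28 mm wide, 6 mm deep sits in the jar's mouth with 3 mm play. Origin: centre of the spigot's underside; z up. Stands stably on the spigot. About 30 g
- jar: round terracotta jar near the middle of the batt, under the lid: 52 mm high, straight belly 56 mm across between 22 and 36 mm up (grip it there), rim 42 mm across. Origin: centre of its underside; z up. Yaw means nothing. About 110 g
- batt: flat kiln plate, buff with white top, 130 (x) x 60 (y) x 10 mm, lying level on two props: +x end on the bar, -x end on about half of the tube. Both stick out beyond it. Between them the underside is free for 80 mm: it can be gripped across its 60 mm at the middle. Origin: centre of its underside. About 170 g
- tube_prop: upright fired-clay tube under the batt's -x end, 40 mm outside, 24 mm bore right through, 50 mm high, standing on the fixed kiln shelf (a plate whose top is 15 mm above the work surface). Origin: centre of its lower end; z along the bore. Yaw means nothing. About 80 g
- bar_prop: fired-clay block 25 (x) x 100 (y) x 50 mm (z, upright), crosswise under the batt's +x end and showing 20 mm on either side; stands on the kiln shelf beside nothing else, 110 mm from the tube. Grip it across its 25 mm. Origin: centre of its underside. About 220 g
- ware_tray: fixed wooden tray 190 (x) x 140 (y) mm, origin under its middle, floor at z 10 mm; rims and a divider at x 0 (6 mm wide) rise 8 mm above the floor. Bay at -x, nearer the robot: jars; bay at +x: lids. Their +y halves hold a jar and a lid of the same sizes. Free places: jar (-46, -34), lid (46, -34) mm. Only 12 mm to the other jar: close the fingers along the tray's x
- batt_cradle: fixed wooden cradle 130 (x) x 96 (y) mm, origin under its middle: two crosswise bearers 20 mm wide at x -45 and 45 mm, tops at z 30 mm, with cheeks 14 mm higher at their ends, 76 mm apart in y (8 mm play beside the batt). The batt's length goes along x, either way round. Between the bearers the board is 20 mm lower: room for fingertips
- free_dowel (a point): foot of the prop rack's free wooden dowel, at the height of the board's top, where the tube's lower end comes to rest. Dowel 12 mm thick, 40 mm high, tapered tip: 6 mm play in the tube. The other dowel, 76 mm off in the rack's +y, carries a fixed tube 30 mm high. Axes: the rack's, z up
- bar_slot (a point): middle of the floor of the prop rack's slot for the bar, which runs along this point's y: two battens 12 mm high, 110 mm long, 39 mm apart in x (7 mm play either side of the bar), ends open. The dowels lie 110 mm off in -x. Axes: the rack's, z up
- other_jar: bystander: an equal, lidless, loose jar already on the +y half of the tray's jar bay. Leave it where it is. Origin: centre of its underside

How it is judged:
By the outcome, as a careful person would: the job done as asked, in the order asked, and still so for the second after the job is handed in, with the robot touching nothing.
It also fails if it takes over 141 s, if anything falls off the work surface, if the arm or the gripper's body presses on something with over 40 N, if the wrist force passes 120 N, or if a joint passes its speed limit or range.

ROBOT

A 7-joint arm with a two-finger parallel gripper is mounted at the origin on the work surface; the furniture and walls round the work are solid. World frame = base frame: x ahead of the robot, y to its left, z up, the work surface at z = 0. Lengths are in m, angles in rad, forces in N, time in s.
With the tool pointing down it reaches from about 0.425 to 0.925 m from the base axis. Payload 6.8 kg.
Tool frame: the origin (TCP) lies between the finger pads; the fingertips stand 17 mm ahead of it and the grasp point (between the pads) lies 2 mm behind it; z points along the fingers, x is the direction in which the jaws open and shut, and the axes are right-handed (so a half turn about z gives the same grasp; the last joint's range is limited). The gripper opens to 85 mm and grips with 20 to 120 N. Pads are 22 mm wide; open, the fingers measure 114 mm over their backs; the gripper's body (76 mm by 85 mm) begins 54 mm behind the grasp point. The pads swing forward as they close: fully open they stand 13 mm farther back than shut.
Start: joints at [-1.254, 0.477, 0.022, 1.555, -0.011, 1.109, -0.083], TCP at [0.278, 0.615, 0.248] pointing down, gripper open.
Joint ranges: [-2.96, 2.96], [-0.34, 2.1], [-1.41, 1.46], [0.24, 2.44], [-1.37, 4.51], [0.17, 1.92], [-2.96, 2.96]. Speed limits (rad/s): [2.39, 2.39, 3.14, 3.14, 3.14, 3.14, 3.14].

INTERFACE

Orientations are given as a unit quaternion [w, x, y, z].
In Python, from station import readout, read_camera, get_calibration, bot, models gives the robot as it stands.
- The arm moves only by the tool carry_out, never from a script. Its argument "deltas" is a list of rows, each a list of 2 entries, a list of its own where there are three numbers: the shift along the tool's x, y, z in cm, then the turn about the tool's z in degrees. A call has 1 to 10 rows; each row is the pose to reach, as a shift and turn from the pose measured when the call began, along the tool's axes at that moment; what a row does not reach only later rows make up. A row lasts 1/8 s, in which the tool goes at most 62.5 mm and 10.7 degrees, less where a joint would pass 70% of its speed; a pose out of reach is approached as far as the arm can. A call with a gripper value outside its range is refused whole. "hand" is the opening, from 0 (shut) to 1 (fully open), set as the call begins (left out, the last holds). The fingers move at their own pace and stop on an object; "newtons" is the grip in N (left out, the last holds). Time passes only in rows, so rows that repeat a pose let the fingers close. It gives the time, the measured TCP pose, the force and the opening at its end, in the units of the state.
- readout.get_obs(): the state, without advancing time (a new reading comes with each control period).
- read_camera(name): name is "side" or "top"; returns the picture (480x640x3 uint8, red, green, blue); there is no depth.
- get_calibration(name): a dict with "fov_y" (degrees; the focal length in pixels is half the picture's height over the tangent of half this angle, whatever the lens; pixels are square), "cx", "cy" (the principal point, pixels), "D" ([k1, k2, p1, p2, k3] as OpenCV has them; the pictures are not rectified), "world_from_camera" (4x4, takes a point from camera to world coordinates). Camera axes: x right, y down, z forward; pixel columns grow to the right and rows downward; lengths in m; the calibration is good to about 2 mm. A picture is of the moment at which its call begins. get_calibration takes no time and is no camera call.
- bot.hand_in(): hands the job in, once; it reports no verdict.
Trained networks look in the newest picture that a camera, given by its name, has taken for a name from the list of things; names that differ only in an ending like _2 or _b are one class to them, and where a whole thing is asked for, a point or a joint stands for the part that bears it (a point fixed in the world has none). Each returns a list of dicts, best first, with "score" (0 to 1); they miss things now and then, are a little off and sometimes report something else, mostly with a low value. They report only what shows in the picture. A call takes as long as a camera call.
- models.spot_in(query, camera): "centre" ([row, column] in pixels, amid what is visible of it).
The state is a dict: "t": time; "q": joint angles; "joint_vel": joint speeds; "joint_torque": joint torques, N m; "eef_pos": TCP position; "tool_rot": TCP orientation; "contact_force": force on the tool from outside, world axes, zero at the start; "torque": the same for the moment, N m; "gripper_width": opening from 0.0 (shut) to 1.0 (fully open).
Only numpy, scipy, OpenCV 4.12 (cv2) and the standard library are available. Lean on these libraries where they do the work, as an engineer would, in place of code of your own. Each camera call takes 0.05 s, during which the arm holds its last target. There are 200 camera calls.

## Working session

There is one attempt and no reset: what is moved stays moved. The work goes in short steps, Python scripts to look and compute and a tool call to move; the robot and the scene stay as the last step left them, time stands still between calls to the robot, and variables do not carry over. Pictures are saved under pics/ and viewed, about 12 in all and at most 16, crops included, and the job is handed in when it is done.

Besides the shell and the picture viewer there is one more tool, called after "Request:" by a JSON object that holds its "method" and its "body". carry_out: Moves the arm, as the interface text tells. Its arguments: {"type":"object","properties":{"deltas":{"type":"array"},"hand":{"type":"number"},"newtons":{"type":"number"}},"required":["deltas"]}

```bash
mkdir -p pics; ls; python3 - <<'E'
from station import readout, read_camera, get_calibration, bot, models
import cv2
o=readout.get_obs(); print(o)
for c in("side","top"):
    cv2.imwrite(f"pics/{c}0.png",read_camera(c)[:,:,::-1]); print(c,get_calibration(c))
    for n in ["jar_lid","jar","batt","tube_prop","bar_prop","ware_tray","batt_cradle","free_dowel","bar_slot","other_jar"]:
        print(n,[(round(d["score"],2),[round(v) for v in d["centre"]]) for d in models.spot_in(n,c)[:3]])
E
```

```text
pics
{'t': 0.0, 'q': array([-1.25409198,  0.47780205,  0.02231906,  1.55645186, -0.01149273,
        1.10929266, -0.08312267]), 'joint_vel': array([-6.72361847e-04, -1.80734548e-03,  3.23221717e-04, -8.13203050e-05,
       -5.66925994e-04,  1.47062816e-03, -9.81486768e-04]), 'joint_torque': array([-1.96009762e-05, -5.96441996e+01,  1.60779655e+00, -2.81193388e+01,
        1.24402007e-02,  9.46081826e-03,  3.67146527e-06]), 'eef_pos': array([0.27796695, 0.61449427, 0.24732381]), 'tool_rot': array([ 5.49529587e-04,  8.40274551e-01,  5.42160349e-01, -7.29103425e-04]), 'contact_force': array([ 0.50496567, -0.84446466, -0.63304154]), 'torque': array([ 0.05430322,  0.01448821, -0.03983545]), 'gripper_width': 0.9974026248602682}
side {'fov_y': 53.67481498278316, 'cx': 322.79557565047577, 'cy': 243.71915732551687, 'D': array([0.03969768, 0.        , 0.        , 0.        , 0.        ]), 'world_from_camera': array([[ 0.90480657, -0.20936622,  0.37079759,  0.20445296],
       [-0.42505156, -0.49645003,  0.7568808 , -0.73919391],
       [ 0.0256172 , -0.84243881, -0.53818268,  0.63718917],
    
[... 457 characters left out ...]
9, 'D': array([0.01257914, 0.        , 0.        , 0.        , 0.        ]), 'world_from_camera': array([[-0.01171922, -0.97846595,  0.20607534,  0.40385311],
       [-0.99992903,  0.01102561, -0.00451391, -0.00307783],
       [ 0.0021446 , -0.20611362, -0.97852572,  0.97110744],
       [ 0.        ,  0.        ,  0.        ,  1.        ]])}
jar_lid [(0.83, [236, 475])]
jar [(0.78, [244, 465]), (0.45, [258, 461])]
batt [(0.71, [261, 462])]
tube_prop [(0.81, [283, 467]), (0.33, [257, 371])]
bar_prop [(0.56, [229, 442]), (0.52, [254, 278])]
ware_tray [(0.96, [240, 189])]
batt_cradle [(0.15, [257, 370])]
free_dowel [(0.6, [255, 368])]
bar_slot [(0.62, [260, 369])]
other_jar [(0.73, [262, 160])]
```

View pics/top0.png

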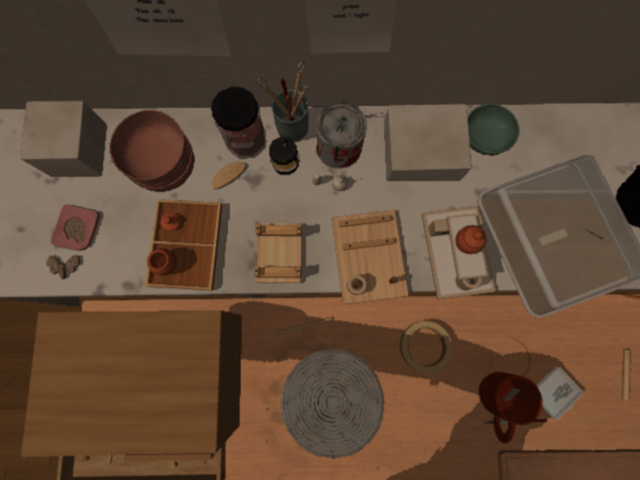

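View pics/side0.png

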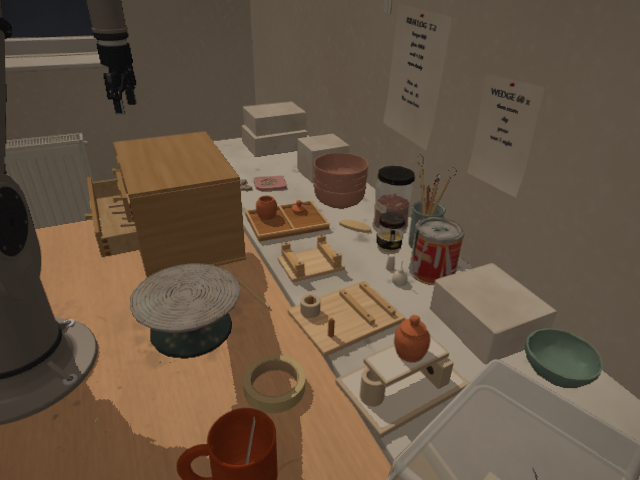

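```bash
cat > h.py <<'E'
import numpy as np, cv2
from station import readout, read_camera, get_calibration, bot, models
def K(c):
    g=get_calibration(c); f=240/np.tan(np.radians(g["fov_y"]/2))
    return np.array([[f,0,g["cx"]],[0,f,g["cy"]],[0,0,1]]),g["D"],g["world_from_camera"]
def proj(c,P):
    k,d,T=K(c); R=T[:3,:3].T
    return cv2.projectPoints(np.atleast_2d(P).astype(float),cv2.Rodrigues(R)[0],-R@T[:3,3],k,d)[0][:,0]  # col,row
def ray(c,uv,z):
    k,d,T=K(c); n=cv2.undistortPoints(np.array([[uv]],float),k,d)[0,0]
    r=T[:3,:3]@[n[0],n[1],1]; return (T[:3,3]+r*(z-T[2,3])/r[2])
def snap(c,name):
    im=read_camera(c)[:,:,::-1]; cv2.imwrite(f"pics/{name}.png",im); return im
def crop(src,c0,c1,r0,r1,s,out):
    im=cv2.imread(f"pics/{src}.png")[r0:r1,c0:c1]; im=cv2.resize(im,None,fx=s,fy=s,interpolation=cv2.INTER_CUBIC)
    im=np.clip(im.astype(float)*1.4,0,255).astype(np.uint8)
    for c in range((c0+9)//10*10,c1,10):
        x=int((c-c0+.5)*s); cv2.line(im,(x,0),(x,6 if c%50 else 14),(0,255,0),1)
        if c%20==0: cv2.putText(im,str(c),(x-10,24),0,.35,(0,255,0),1)
    for r in range((r0+9)//10*10,r1,10):
        y=int((r-r0+.5)*s); cv2.line(im,(0,y),(6,y),(0,255,0),1)
        if r%20==0: cv2.putText(im,str(r),(8,y+4),0,.35,(0,255,0),1)
    cv2.imwrite(f"pics/{out}.png",im)
E
python3 - <<'E'
from h import *
crop("top0",140,310,192,300,4.7,"c1"); crop("top0",325,500,200,305,4.57,"c2")
crop("side0",240,350,195,285,7,"c3"); crop("side0",285,470,275,440,3.6,"c4")
E
```

```text
(no output)
```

View pics/c1.png

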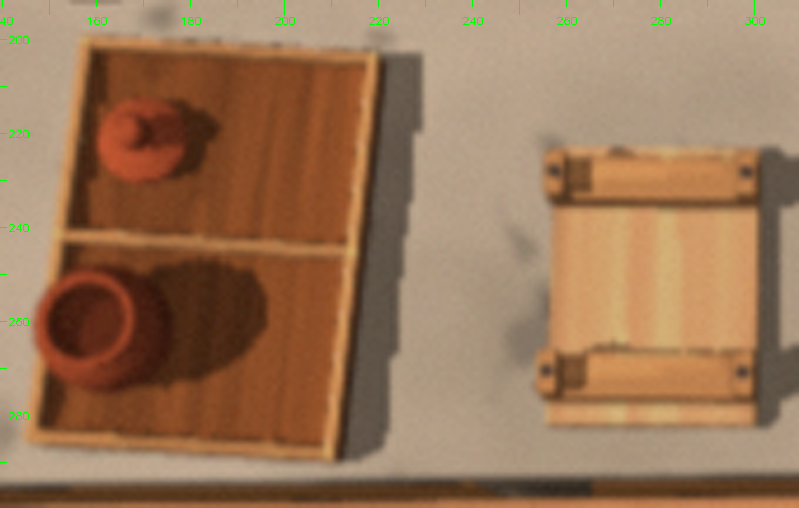

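View pics/c2.png

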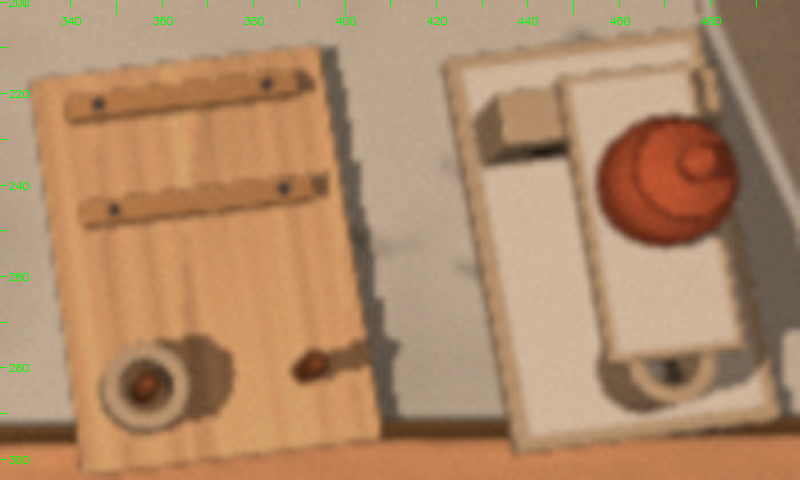

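View pics/c3.png

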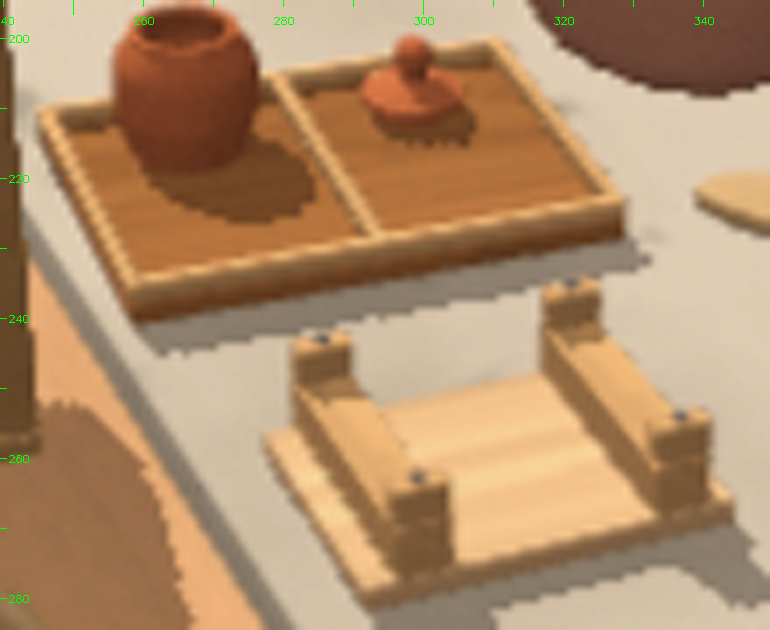

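View pics/c4.png

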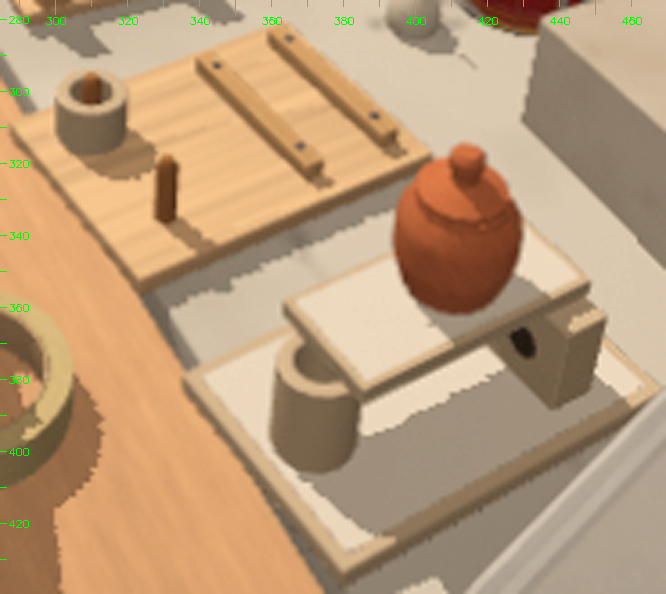

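```bash
cat > fit.py <<'E'
from h import *
from scipy.optimize import least_squares
CR=dict(c1=("top",140,192,4.7),c2=("top",325,200,4.57),c3=("side",240,195,7),c4=("side",285,275,3.6))
def px(cr,x,y): c,c0,r0,s=CR[cr]; return c,np.array([c0+(x+.5)/s-.5,r0+(y+.5)/s-.5])
def fit(pts,x0,name,fz=True):
    cam=[px(p[0],p[1],p[2]) for p in pts]; L=np.array([p[3] for p in pts],float)/1000
    def f(v):
        R=np.array([[np.cos(v[2]),-np.sin(v[2]),0],[np.sin(v[2]),np.cos(v[2]),0],[0,0,1]])
        W=L@R.T+[v[0],v[1],v[3] if fz else 0]
        return np.concatenate([proj(c,w)[0]-u for (c,u),w in zip(cam,W)])
    s=least_squares(f,list(x0)+[0],loss="soft_l1",diff_step=1e-4); r=s.fun.reshape(-1,2)
    print(name,"xy",s.x[:2].round(4),"yaw",np.degrees(s.x[2]).round(2),"dz",s.x[3].round(4)); print("  res",[tuple(a) for a in r.round(1).tolist()])
    return s.x
if __name__=="__main__":
  for fz in (1,0):
    fit([("c1",85,40,(95,70,18)),("c1",380,55,(95,-70,18)),("c1",30,440,(-95,70,18)),("c1",335,458,(-95,-70,18)),("c1",62,236,(0,67,18)),("c1",350,250,(0,-67,18)),
     ("c3",40,113,(-95,70,18)),("c3",130,288,(-95,-70,18)),("c3",622,203,(95,-70,18)),("c3",497,40,(95,70,18))],(.5,.28,0),"tray",fz)
    fit([("c1",554,171,(45,43,44)),("c1",746,172,(45,-43,44)),("c1",545,370,(-45,43,44)),("c1",741,372,(-45,-43,44)),("c3",322,340,(-45,43,44)),("c3",418,477,(-45,-43,44)),("c3",571,284,(45,43,44)),("c3",681,415,(45,-43,44)),
     ("c3",370,605,(-65,-48,10)),("c3",735,505,(65,-48,10)),("c3",267,437,(-65,48,10))],(.5,.1,0),"cradle",fz)
    fit([("c2",560,80,(65,30,10)),("c2",607,359,(-65,30,10)),("c2",745,345,(-65,-30,10)),("c4",287,302,(-65,30,10)),("c4",363,385,(-65,-30,10)),("c4",588,283,(65,-30,10))],(.5,-.3,.1),"batt",fz)
  # rack: triangulate points
  def tri(a,b,n):
    cam=[px(*a),px(*b)]
    s=least_squares(lambda p:np.concatenate([proj(c,p)[0]-u for c,u in cam]),[.5,-.1,0.02],diff_step=1e-4); print(n,s.x.round(4),np.abs(s.fun).max().round(1)); return s.x
  for n,a,b in [("A+y",(98,104),(288,38)),("A-y",(267,84),(374,116)),("B+y",(114,209),(216,66)),("B-y",(284,188),(300,146)),("c-x+y",(82,472),(10,127)),("c-x-y",(380,438),(140,283)),("c+x-y",(322,45),(432,155)),("c+x+y",(30,80),(283,27)),
    ("tip",(319,355),(167,157)),("foot",(301,376),(166,220)),("ftube",(145,387),(92,95)),("knob",(700,160),(467,155)),("jar",(667,181),(458,240)),("tubeTop",(673,360),(316,363)),("bar c",(555,90),(605,315))]:
    tri(("c2",)+a,("c4",)+b,n)
E
python3 fit.py
```

```text
tray xy [0.5958 0.2863] yaw -3.93 dz 0.0008
  res [(-0.8, -1.2), (0.3, -0.8), (-1.0, 0.4), (0.6, 0.3), (-0.3, -0.4), (0.7, 0.2), (-1.1, -0.1), (-0.6, 0.8), (0.6, 0.5), (0.0, 0.1)]
cradle xy [0.5766 0.083 ] yaw -0.9 dz 0.0019
  res [(-0.1, -0.5), (-0.0, -0.6), (0.4, -0.3), (0.4, -0.6), (-0.3, 0.4), (-0.1, 0.6), (-0.2, 0.8), (-0.3, 0.8), (-0.9, -1.7), (0.2, -0.4), (-1.0, -0.6)]
batt xy [ 0.5747 -0.3028] yaw 5.75 dz 0.0632
  res [(-0.4, -1.4), (0.3, 0.3), (-0.1, 0.1), (-1.8, -0.5), (-0.1, 2.2), (1.1, -0.3)]
tray xy [0.596  0.2867] yaw -3.94 dz 0.0
  res [(-0.8, -1.2), (0.2, -0.8), (-1.1, 0.4), (0.5, 0.3), (-0.4, -0.4), (0.7, 0.2), (-1.0, 0.1), (-0.6, 1.0), (0.6, 0.7), (0.0, 0.3)]Traceback (most recent call last):
  File "fit.py", line 18, in <module>
    fit([("c1",554,171,(45,43,44)),("c1",746,172,(45,-43,44)),("c1",545,370,(-45,43,44)),("c1",741,372,(-45,-43,44)),("c3",322,340,(-45,43,44)),("c3",418,477,(-45,-43,44)),("c3",571,284,(45,43,44)),("c3",681,415,(45,-43,44)),
    ~~~^^^^^^^^^^^^^^^^^^^^^^^^^^^^^^^^^^^^^^^^^^^^^^^^^^^^^^^^^^^^^^^^^^^^^^^^^^^^^^^^^^^^^^^^^^^^^^^^^^^^^^^^^^^^^
[... 1583 characters left out ...]
]
                                    ^^^^^^^
    f = np.atleast_1d(self.fun(x, *self.args, **self.kwargs))
                      ~~~~~~~~^^^^^^^^^^^^^^^^^^^^^^^^^^^^^^
    return np.atleast_1d(self.fun(x))
                         ~~~~~~~~^^^
    return self.f(x, *self.args, **self.kwargs)
           ~~~~~~^^^^^^^^^^^^^^^^^^^^^^^^^^^^^^
  File "fit.py", line 10, in f
    return np.concatenate([proj(c,w)[0]-u for (c,u),w in zip(cam,W)])
                           ~~~~^^^^^
  File "h.py", line 7, in proj
    k,d,T=K(c); R=T[:3,:3].T
          ~^^^
  File "h.py", line 4, in K
    g=get_calibration(c); f=240/np.tan(np.radians(g["fov_y"]/2))
ValueError: time passes only in moves, steps and waits
```

```bash
sed -i 's/^def K/import functools\n@functools.lru_cache\ndef K/' h.py; sed -i 's/for fz in (1,0)/for fz in (0,)/' fit.py; python3 fit.py; python3 -c "
from h import *;print(readout.get_obs()['t'])"
```

```text
tray xy [0.596  0.2867] yaw -3.94 dz 0.0
  res [(-0.8, -1.2), (0.2, -0.8), (-1.1, 0.4), (0.5, 0.3), (-0.4, -0.4), (0.7, 0.2), (-1.0, 0.1), (-0.6, 1.0), (0.6, 0.7), (0.0, 0.3)]
cradle xy [0.5771 0.0837] yaw -0.93 dz 0.0
  res [(-0.3, -0.5), (-0.3, -0.6), (0.1, -0.4), (0.1, -0.7), (-0.2, 0.9), (-0.0, 1.1), (-0.2, 1.3), (-0.3, 1.3), (-0.8, -1.2), (0.2, 0.1), (-0.8, -0.1)]
batt xy [ 0.5852 -0.3014] yaw 3.73 dz 0.0
  res [(-8.4, 0.7), (-10.7, -1.5), (-12.9, -0.5), (0.4, 22.8), (-0.0, 26.0), (-0.1, 25.1)]
A+y [ 0.6364 -0.0628  0.0273] 0.2
A-y [ 0.6454 -0.1428  0.0271] 0.3
B+y [ 0.5859 -0.069   0.027 ] 0.2
B-y [ 0.5952 -0.1486  0.0276] 0.3
c-x+y [ 0.4658 -0.0524  0.0094] 0.2
c-x-y [ 0.4804 -0.1906  0.0115] 0.5
c+x-y [ 0.6669 -0.1715  0.0148] 0.0
c+x+y [ 0.6527 -0.0313  0.0087] 0.0
tip [ 0.5121 -0.1561  0.0554] 0.4
foot [ 0.5107 -0.1558  0.0119] 1.1
ftube [ 0.5023 -0.0802  0.0414] 0.6
knob [ 0.5805 -0.2998  0.1489] 0.4
jar [ 0.5816 -0.3021  0.1009] 0.3
tubeTop [ 0.5079 -0.3105  0.0643] 0.0
bar c [ 0.6693 -0.2957  0.0046] 10.3
1.1
```

```bash
cat > go.py <<'E'
import sys; from h import *
from scipy.spatial.transform import Rotation as Ro
def go(x,y,z,hd,o=None):
    o=o or readout.get_obs(); w,a,b,c=o["tool_rot"]; R=Ro.from_quat([a,b,c,w]).as_matrix()
    d=R.T@(np.array([x,y,z])-o["eef_pos"])*100; h=np.degrees(np.arctan2(R[1,0],R[0,0])); t=(h-hd+180)%360-180
    print("delta",d.round(2),"turn",t.round(1),"| pos",o["eef_pos"].round(4),"hd",h.round(1),"q1,7",o["q"][[0,6]].round(2),"w",round(o["gripper_width"],3),"F",o["contact_force"].round(1),"t",round(o["t"],2))
if __name__=="__main__": go(*map(float,sys.argv[1:5]))
E
python3 go.py .5808 -.3005 .32 -4
python3 - <<'E'
from h import *
from fit import least_squares
for a,b in [((480,193),(497,363)),((522,312),(395,472)),((388,180),(547,361))]:
    s=least_squares(lambda p:np.concatenate([proj("top",p)[0]-a,proj("side",p)[0]-b]),[.5,-.3,.1],diff_step=1e-4);print(s.x.round(3),np.abs(s.fun).max())
E
```

```text
delta [-70.94  65.3   -7.17] turn 69.7 | pos [0.2782 0.615  0.2483] hd 65.7 q1,7 [-1.25 -0.08] w 0.999 F [ 0.1  0.2 -0.5] t 1.1
[ 0.709 -0.357  0.047] 7.658620854190843
[ 0.464 -0.435  0.017] 10.60052682114059
[ 0.924 -0.25  -0.18 ] 42.819029634550986
```

Request:
{"method": "carry_out", "body": {"deltas": [[[0,0,-6],0],[[-10,9.2,-7.2],10],[[-70.9,65.3,-7.2],69.7],[[-70.9,65.3,-7.2],69.7],[[-70.9,65.3,-7.2],69.7],[[-70.9,65.3,-7.2],69.7],[[-70.9,65.3,-7.2],69.7],[[-70.9,65.3,-7.2],69.7],[[-70.9,65.3,-7.2],69.7],[[-70.9,65.3,-7.2],69.7]], "hand": 0.35, "newtons": 25}}

```text
t: 2.35
eef_pos: [0.4551, 0.0793, 0.3179]
tool_rot: [-0.001, 0.999, -0.035, 0.001]
contact_force: [1.7, 0.9, -0.3]
gripper_width: 0.346
```

```bash
python3 go.py .5808 -.3005 .32 -4;python3 go.py .5808 -.3005 .20 -4
```

```text
delta [15.2  37.   -0.24] turn -0.0 | pos [0.4551 0.0793 0.3179] hd -4.0 q1,7 [-0.81 -0.35] w 0.346 F [ 1.7  0.9 -0.3] t 2.35
delta [15.19 37.02 11.76] turn -0.0 | pos [0.4551 0.0793 0.3179] hd -4.0 q1,7 [-0.81 -0.35] w 0.346 F [ 1.7  0.9 -0.3] t 2.35
```

Request:
{"method": "carry_out", "body": {"deltas": [[[15.2,37,0],0],[[15.2,37,0],0],[[15.2,37,0],0],[[15.2,37,0],0],[[15.2,37,0],0],[[15.2,37,0],0],[[15.2,37,0],0],[[15.2,37,11.8],0],[[15.2,37,11.8],0],[[15.2,37,11.8],0]]}}

```text
t: 3.6
eef_pos: [0.5787, -0.2984, 0.1956]
tool_rot: [-0.002, 0.999, -0.035, -0.003]
contact_force: [-0.1, -0.1, 0.8]
gripper_width: 0.353
```

```bash
python3 - <<'E'
from go import *
o=readout.get_obs(); go(.5808,-.3005,.154,-4)
for c in("side","top"): snap(c,c+"1")
a=cv2.imread("pics/side1.png")[250:450,340:520]; b=cv2.imread("pics/top1.png")[170:310,400:526]
A=cv2.resize(a,None,fx=2.8,fy=2.8,interpolation=2)  # 504x560
B=cv2.resize(b,None,fx=2.3,fy=2.3,interpolation=2)
C=np.zeros((560,800,3),np.uint8); C[:A.shape[0],:A.shape[1]]=A; C[:B.shape[0],505:505+B.shape[1]]=B
C=np.clip(C*1.4,0,255).astype(np.uint8)
cols=[(0,255,0),(255,0,0)]
for z,col in((0,(0,255,0)),(.017,(255,0,0))):
    p=o["eef_pos"]-[0,0,z]; u=proj("side",p)[0]; cv2.drawMarker(C,tuple(int(v) for v in (u-[340,250]+.5)*2.8),col,1,9)
    u=proj("top",p)[0]; cv2.drawMarker(C,tuple(int(v) for v in (u-[400,170]+.5)*2.3+[505,0]),col,1,9)
cv2.imwrite("pics/d1.png",C)
E
```

```text
delta [0.26 0.21 4.16] turn -0.0 | pos [ 0.5787 -0.2984  0.1956] hd -4.0 q1,7 [-0.09  0.66] w 0.353 F [-0.1 -0.1  0.8] t 3.6
```

View pics/d1.png

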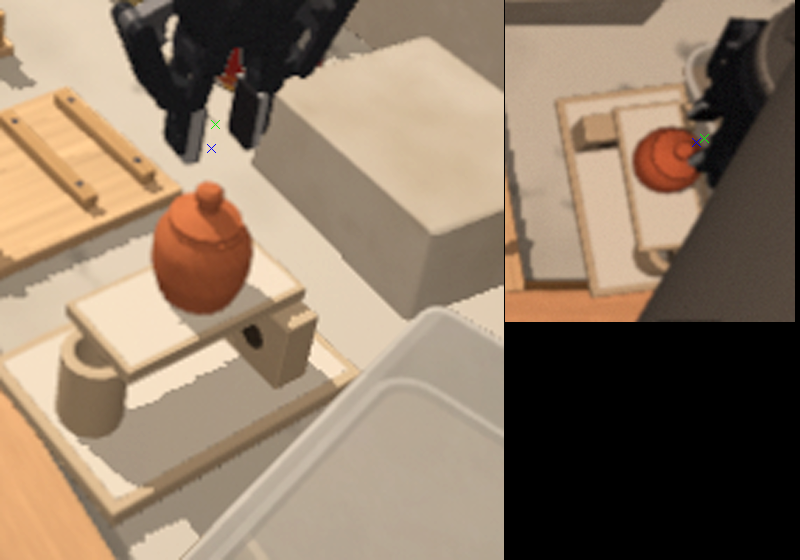

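Request:
{"method": "carry_out", "body": {"deltas": [[[0.2,0.2,1.5],0],[[0.2,0.2,3],0],[[0.2,0.2,3.8],0],[[0.2,0.2,3.8],0],[[0.2,0.2,3.8],0],[[0.2,0.2,3.8],0]]}}

```text
t: 4.45
eef_pos: [0.5837, -0.3032, 0.1637]
tool_rot: [0.0, 0.999, -0.035, 0.001]
contact_force: [0.2, 0.4, -0.1]
gripper_width: 0.348
```

Request:
{"method": "carry_out", "body": {"deltas": [[[0,0,0],0],[[0,0,0],0],[[0,0,0],0],[[0,0,0],0],[[0,0,0],0],[[0,0,0],0]], "hand": 0, "newtons": 25}}

```text
t: 5.2
eef_pos: [0.5838, -0.3033, 0.1638]
tool_rot: [0.0, 0.999, -0.035, 0.002]
contact_force: [-1.1, 0.3, 3.2]
gripper_width: 0.164
```

```bash
python3 go.py .6396 .2496 .30 -4
```

```text
delta [  1.72 -55.55 -13.62] turn -0.0 | pos [ 0.5838 -0.3033  0.1638] hd -4.0 q1,7 [-0.07  0.69] w 0.164 F [-1.1  0.3  3.2] t 5.2
```

Request:
{"method": "carry_out", "body": {"deltas": [[[0,0,0],0],[[0,0,0],0],[[-0.2,-0.2,0.3],0],[[-0.2,-0.2,0.6],0],[[-0.2,-0.2,0.6],0],[[-0.2,-0.2,0.6],0],[[-0.2,-0.2,0.6],0]], "hand": 0.32}}

```text
t: 6.08
eef_pos: [0.582, -0.3013, 0.1579]
tool_rot: [0.0, 0.999, -0.035, 0.002]
contact_force: [0.7, -0.5, 0.4]
gripper_width: 0.321
```

Request:
{"method": "carry_out", "body": {"deltas": [[[0,0,0],0],[[0,0,0],0],[[0,0,0],0],[[0,0,0],0],[[0,0,0],0],[[0,0,0],0]], "hand": 0, "newtons": 25}}

```text
t: 6.82
eef_pos: [0.5819, -0.3013, 0.158]
tool_rot: [0.0, 0.999, -0.035, 0.002]
contact_force: [-1.3, 0.5, 1.8]
gripper_width: 0.163
```

```bash
python3 go.py .6396 .2496 .30 -4
```

```text
delta [  1.92 -55.36 -14.21] turn -0.0 | pos [ 0.5819 -0.3013  0.158 ] hd -4.0 q1,7 [-0.07  0.69] w 0.163 F [-1.3  0.5  1.8] t 6.83
```

Request:
{"method": "carry_out", "body": {"deltas": [[[0,0,-0.5],0],[[0,0,-1.5],0],[[0,0,-4],0],[[0,0,-9],0],[[0,0,-9],0],[[0.3,-8,-10],0],[[0.6,-14,-10],0],[[1,-20,-10],0],[[1.2,-26,-10],0],[[1.2,-32,-10],0]]}}

```text
t: 8.07
eef_pos: [0.6154, 0.0111, 0.2579]
tool_rot: [0.0, 0.999, -0.035, 0.002]
contact_force: [0.8, -0.0, 0.1]
gripper_width: 0.17
```

```bash
python3 go.py .6396 .2496 .15 -4
```

```text
delta [  0.71 -23.96  10.79] turn -0.0 | pos [0.6154 0.0111 0.2579] hd -4.0 q1,7 [-0.64  0.1 ] w 0.17 F [ 0.8 -0.   0.1] t 8.07
```

Request:
{"method": "carry_out", "body": {"deltas": [[[0.2,-6,0],0],[[0.4,-12,0],0],[[0.6,-18,3],0],[[0.7,-24,6],0],[[0.7,-24,9],0],[[0.7,-24,10.8],0],[[0.7,-24,10.8],0],[[0.7,-24,10.8],0],[[0.7,-24,10.8],0],[[0.7,-24,10.8],0]]}}

```text
t: 9.32
eef_pos: [0.6401, 0.2497, 0.1509]
tool_rot: [-0.0, 0.999, -0.035, 0.002]
contact_force: [-0.2, -0.1, 0.0]
gripper_width: 0.169
```

```bash
python3 go.py .6396 .2496 .048 -4; python3 - <<'E'
from h import *
snap("side","side2"); crop("side2",230,390,140,260,5,"d2")
E
```

```text
delta [-0.09  0.03 10.29] turn -0.1 | pos [0.6401 0.2497 0.1509] hd -4.1 q1,7 [-0.86 -0.19] w 0.169 F [-0.2 -0.1  0. ] t 9.32
```

View pics/d2.png

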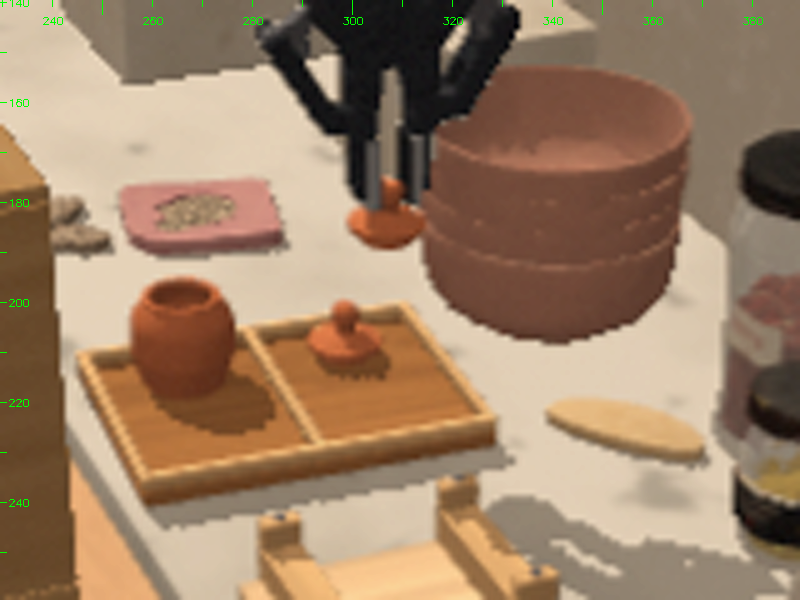

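Request:
{"method": "carry_out", "body": {"deltas": [[[-0.1,0,4],0],[[-0.1,0,7],0],[[-0.1,0,9],0],[[-0.1,0,9.8],0],[[-0.1,0,10.1],0],[[-0.1,0,10.3],0],[[-0.1,0,10.4],0],[[-0.1,0,10.4],0]]}}

```text
t: 10.38
eef_pos: [0.6397, 0.2503, 0.05]
tool_rot: [-0.001, 0.999, -0.035, 0.002]
contact_force: [-8.4, -1.2, 17.2]
gripper_width: 0.17
```

Request:
{"method": "carry_out", "body": {"deltas": [[[0,0,0.05],0],[[0,0,0.1],0],[[0,0,0.1],0]]}}

```text
t: 10.75
eef_pos: [0.6406, 0.2507, 0.05]
tool_rot: [-0.002, 0.999, -0.035, 0.003]
contact_force: [-0.0, 1.1, 6.9]
gripper_width: 0.167
```

Request:
{"method": "carry_out", "body": {"deltas": [[[0,0,0],0],[[0,0,0],0],[[0,0,0],0],[[0,0,-2],0],[[0,0,-5],0],[[0,0,-10],0],[[0,0,-15],0],[[0,0,-20],0],[[0,0,-20],0],[[0,0,-20],0]], "hand": 0.32}}

```text
t: 12.0
eef_pos: [0.639, 0.2499, 0.2505]
tool_rot: [-0.002, 0.999, -0.035, 0.003]
contact_force: [0.2, 0.6, -0.5]
gripper_width: 0.317
```

```bash
python3 go.py .5815 -.302 .25 -4; python3 - <<'E'
from h import *
for c in ("side","top"):
    snap(c,c+"3"); print([(round(d["score"],2),d["centre"]) for d in models.spot_in("jar_lid",c)[:3]],[(round(d["score"],2),d["centre"]) for d in models.spot_in("jar",c)[:3]])
crop("side3",240,350,190,240,7,"d3")
E
```

```text
delta [-1.84 55.46 -0.21] turn -0.1 | pos [0.639  0.2499 0.2505] hd -4.1 q1,7 [-0.9  -0.24] w 0.317 F [ 0.2  0.6 -0.5] t 12.0
[] [(0.63, [341.1, 412.0])]
[(0.58, [223.0, 204.4])] [(0.87, [238.8, 473.0])]
```

View pics/d3.png

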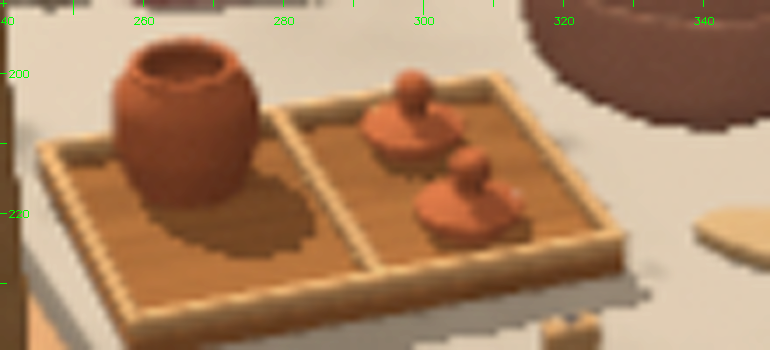

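Request:
{"method": "carry_out", "body": {"deltas": [[[-0.2,6,0],0],[[-0.4,12,0],0],[[-1.8,55.5,0],0],[[-1.8,55.5,0],0],[[-1.8,55.5,0],0],[[-1.8,55.5,0],0],[[-1.8,55.5,0],0],[[-1.8,55.5,0],0],[[-1.8,55.5,0],0],[[-1.8,55.5,0],0]], "hand": 0.95}}

```text
t: 13.55
eef_pos: [0.5785, -0.3096, 0.2475]
tool_rot: [0.001, 0.999, -0.04, 0.002]
contact_force: [0.1, 0.7, -0.4]
gripper_width: 0.949
```

```bash
python3 go.py .5817 -.301 .25 -4; python3 go.py .5817 -.301 .099 -4
```

```text
delta [ 0.25 -0.88 -0.25] turn -0.6 | pos [ 0.5785 -0.3096  0.2475] hd -4.6 q1,7 [-0.1   0.64] w 0.949 F [ 0.1  0.7 -0.4] t 13.55
delta [ 0.19 -0.9  14.85] turn -0.6 | pos [ 0.5785 -0.3096  0.2475] hd -4.6 q1,7 [-0.1   0.64] w 0.949 F [ 0.1  0.7 -0.4] t 13.55
```

Still settling; settle and re-read.

Request:
{"method": "carry_out", "body": {"deltas": [[[0.2,-0.9,0],0],[[0.2,-0.9,3],0],[[0.2,-0.9,6],-0.5],[[0.2,-0.9,8],-0.5],[[0.2,-0.9,8],-0.5],[[0.2,-0.9,8],-0.5]]}}

```text
t: 14.3
eef_pos: [0.5822, -0.3009, 0.1685]
tool_rot: [0.001, 0.999, -0.036, 0.002]
contact_force: [0.0, -0.4, -0.5]
gripper_width: 0.951
```

```bash
python3 go.py .5817 -.301 .099 -4
```

```text
delta [-0.09  0.    6.95] turn -0.1 | pos [ 0.5822 -0.3009  0.1685] hd -4.1 q1,7 [-0.08  0.68] w 0.951 F [ 0.  -0.4 -0.5] t 14.3
```

Request:
{"method": "carry_out", "body": {"deltas": [[[0,0,2],0],[[0,0,4],0],[[0,0,6],0],[[0,0,6.9],0],[[0,0,6.9],0],[[0,0,6.9],0],[[0,0,6.9],0]]}}

```text
t: 15.18
eef_pos: [0.583, -0.3013, 0.1002]
tool_rot: [0.001, 0.999, -0.036, 0.003]
contact_force: [0.7, 0.2, 0.4]
gripper_width: 0.955
```

Request:
{"method": "carry_out", "body": {"deltas": [[[0,0,0],0],[[0,0,0],0],[[0,0,0],0],[[0,0,0],0],[[0,0,0],0],[[0,0,0],0]], "hand": 0.4, "newtons": 25}}

```text
t: 15.92
eef_pos: [0.5831, -0.3015, 0.101]
tool_rot: [0.001, 0.999, -0.036, 0.003]
contact_force: [-1.5, 0.6, 6.2]
gripper_width: 0.633
```

```bash
python3 - <<'E'
from go import *
go(.5478,.2560,.25,-4)
snap("side","side4"); crop("side4",330,500,250,400,4,"d4")
E
```

```text
delta [ -7.42 -55.32 -15.07] turn -0.1 | pos [ 0.5831 -0.3015  0.101 ] hd -4.1 q1,7 [-0.04  0.73] w 0.633 F [-1.5  0.6  6.2] t 15.93
```

View pics/d4.png

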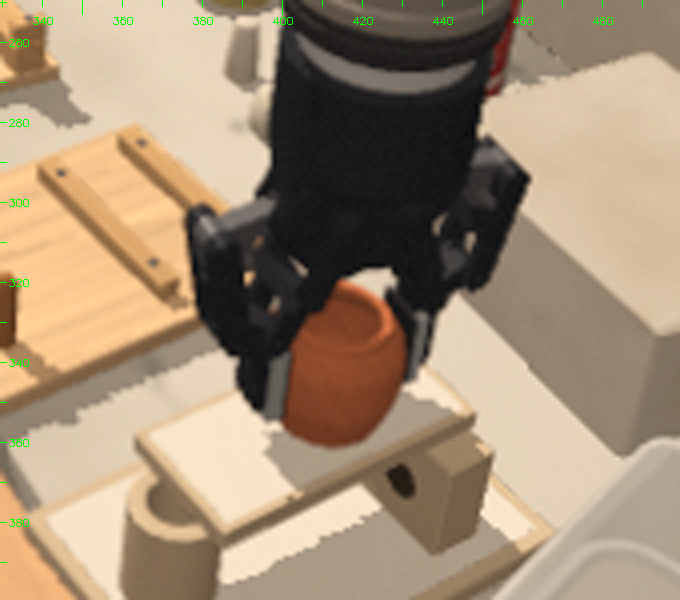

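Request:
{"method": "carry_out", "body": {"deltas": [[[0,0,-1],0],[[0,0,-3],0],[[0,0,-7],0],[[0,0,-12],0],[[-0.8,-6,-14],0],[[-1.6,-12,-14],0],[[-2.4,-18,-14],0],[[-3.2,-24,-14],0],[[-4,-30,-14],0],[[-4.8,-36,-14],0]]}}

```text
t: 17.23
eef_pos: [0.5601, 0.0631, 0.2414]
tool_rot: [0.001, 0.999, -0.036, 0.004]
contact_force: [0.9, -0.6, -1.1]
gripper_width: 0.632
```

```bash
python3 go.py .5478 .2560 .15 -4
```

```text
delta [ -2.7  -19.16   9.1 ] turn -0.1 | pos [0.5601 0.0631 0.2414] hd -4.1 q1,7 [-0.79 -0.03] w 0.632 F [ 0.9 -0.6 -1.1] t 17.23
```

Request:
{"method": "carry_out", "body": {"deltas": [[[-0.8,-6,0],0],[[-1.7,-12,0],0],[[-2.7,-16,2],0],[[-2.7,-19.2,4],0],[[-2.7,-19.2,7],0],[[-2.7,-19.2,9],0],[[-2.7,-19.2,9.1],0],[[-2.7,-19.2,9.1],0],[[-2.7,-19.2,9.1],0],[[-2.7,-19.2,9.1],0]]}}

```text
t: 18.48
eef_pos: [0.5483, 0.2565, 0.1508]
tool_rot: [0.0, 0.999, -0.036, 0.005]
contact_force: [-0.7, 0.3, -1.5]
gripper_width: 0.633
```

```bash
python3 go.py .5478 .2560 .036 -4
```

```text
delta [-0.15  0.05 11.47] turn -0.2 | pos [0.5483 0.2565 0.1508] hd -4.2 q1,7 [-0.99 -0.27] w 0.633 F [-0.7  0.3 -1.5] t 18.48
```

Request:
{"method": "carry_out", "body": {"deltas": [[[-0.1,0,3],0],[[-0.1,0,6],0],[[-0.1,0,8.5],0],[[-0.1,0,10],0],[[-0.1,0,10.7],0],[[-0.1,0,11.0],0],[[-0.1,0,11.2],0],[[-0.1,0,11.3],0],[[-0.1,0,11.3],0]]}}

```text
t: 19.6
eef_pos: [0.5488, 0.2567, 0.039]
tool_rot: [-0.0, 0.999, -0.036, 0.005]
contact_force: [-2.1, -0.6, 5.3]
gripper_width: 0.639
```

Request:
{"method": "carry_out", "body": {"deltas": [[[0,0,0.05],0],[[0,0,0.1],0],[[0,0,0.15],0],[[0,0,0.15],0]]}}

```text
t: 20.1
eef_pos: [0.5493, 0.257, 0.0389]
tool_rot: [-0.001, 0.999, -0.036, 0.005]
contact_force: [-3.3, -0.7, 13.1]
gripper_width: 0.636
```

Request:
{"method": "carry_out", "body": {"deltas": [[[0,0,-0.1],0],[[0,0,-0.1],0],[[0,0,-0.1],0],[[0,0,-0.1],0],[[0,0,-2],0],[[0,0,-5],0],[[0,0,-10],0],[[0,0,-15],0],[[0,0,-20],0],[[0,0,-20],0]], "hand": 0.8}}

```text
t: 21.35
eef_pos: [0.5497, 0.257, 0.2444]
tool_rot: [-0.004, 0.999, -0.037, 0.009]
contact_force: [-0.3, 0.6, -0.2]
gripper_width: 0.804
```

Request:
{"method": "carry_out", "body": {"deltas": [[[0,0,0],0],[[0,0,0],0]]}}

```text
t: 21.6
eef_pos: [0.5493, 0.2568, 0.244]
tool_rot: [-0.004, 0.999, -0.037, 0.009]
contact_force: [0.2, 0.4, -1.6]
gripper_width: 0.798
```

```bash
python3 - <<'E'
from go import *
go(.5747,-.3028,.25,-84)
for c in ("side","top"): snap(c,c+"5")
a=cv2.imread("pics/side5.png"); b=cv2.imread("pics/top5.png")
def z(im,c0,c1,r0,r1,s): return np.clip(cv2.resize(im[r0:r1,c0:c1],None,fx=s,fy=s,interpolation=2)*1.4,0,255).astype(np.uint8)
A=z(a,240,340,190,240,4); B=z(a,330,470,320,440,4); D=z(b,425,500,200,305,5)
C=np.zeros((600,800,3),np.uint8)
C[:200,:400]=A; C[:480,400:][:, :400]=cv2.resize(B,None,fx=400/560,fy=400/560)[:480] if 0 else 0
cv2.imwrite("pics/d5.png",np.hstack([np.vstack([A,np.zeros((325,400,3),np.uint8)]),D]))
crop("side5",330,470,320,440,5,"d6")
E
```

```text
delta [ 6.67 55.61 -0.91] turn 79.8 | pos [0.5493 0.2568 0.244 ] hd -4.2 q1,7 [-1.05 -0.34] w 0.798 F [ 0.2  0.4 -1.6] t 21.6
```

View pics/d5.png

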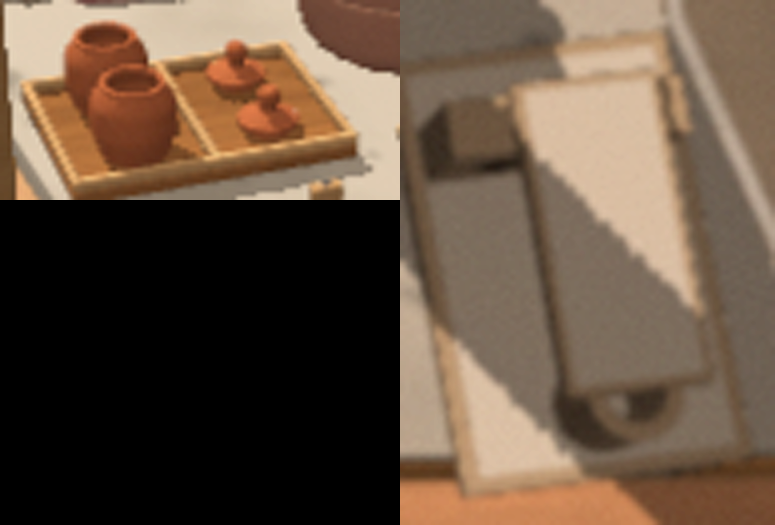

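View pics/d6.png

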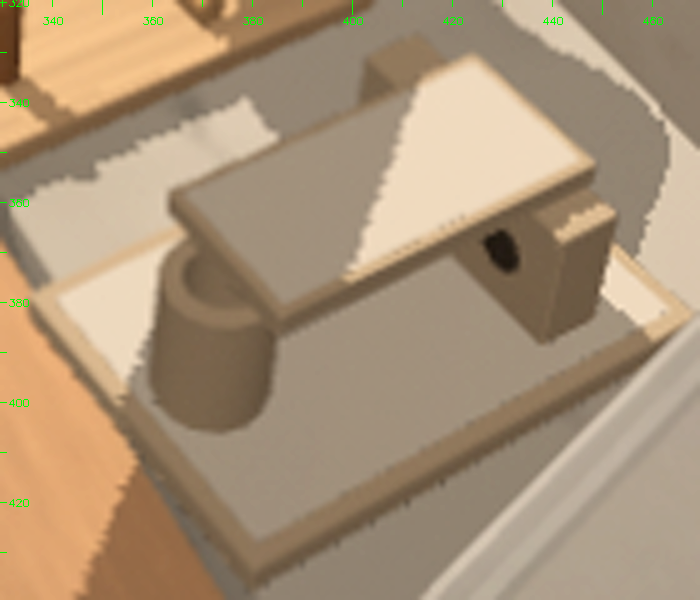

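```bash
python3 - <<'E'
import fit; from fit import *
fit.CR.update(d5=("top",425,200,5),d6=("side",330,320,5))
P=[("d5",118,87,(65,30,10)),("d5",260,73,(65,-30,10)),("d5",172,390,(-65,30,10)),("d5",305,378,(-65,-30,10)),
 ("d6",170,195,(-65,30,10)),("d6",278,320,(-65,-30,10)),("d6",595,167,(65,-30,10)),("d6",477,55,(65,30,10))]
fit.fit(P,(.5,-.3,.1),"batt")
fit.fit(P[4:],(.5,-.3,.1),"batt side only")
fit.fit([(a,b,c,(l[0],l[1],75)) for a,b,c,l in P],(.5,-.3,.1),"batt z65")
E
```

```text
Traceback (most recent call last):
AttributeError: 'function' object has no attribute 'CR'
```

```bash
sed -i 's/if fz else 0\]/if fz else z0]/; s/fz=True)/fz=True,z0=0)/' fit.py; cat > f2.py <<'E'
from fit import *
CR.update(d5=("top",425,200,5),d6=("side",330,320,5))
P=[("d5",118,87,(65,30,10)),("d5",260,73,(65,-30,10)),("d5",172,390,(-65,30,10)),("d5",305,378,(-65,-30,10)),
 ("d6",170,195,(-65,30,10)),("d6",278,320,(-65,-30,10)),("d6",595,167,(65,-30,10)),("d6",477,55,(65,30,10))]
fit(P,(.5,-.3,.1),"batt"); fit(P[4:],(.5,-.3,.1),"side only"); fit(P,(.5,-.3,.1),"z65",False,.065)
E
python3 f2.py
```

```text
batt xy [ 0.574  -0.3039] yaw 5.45 dz 0.0641
  res [(-0.6, -1.2), (-0.1, -1.5), (-0.7, 1.1), (2.5, 0.3), (-1.0, -0.5), (0.1, 0.3), (0.7, 0.3), (-0.2, 0.2)]
side only xy [ 0.5785 -0.2989] yaw 5.6 dz 0.0576
  res [(-0.4, -0.6), (0.5, -0.0), (0.3, 0.2), (-0.5, 0.4)]
z65 xy [ 0.5737 -0.3042] yaw 5.51 dz 0.0
  res [(-0.4, -1.2), (0.2, -1.4), (-0.3, 1.2), (2.9, 0.4), (-1.1, -0.7), (0.1, 0.2), (0.7, 0.0), (-0.3, -0.0)]
```

```bash
python3 - <<'E'
from go import *
for z in(.0,.03,.06,.09,.12):
    a=ray("top",(479,200),z);b=ray("top",(500,246),z);c=ray("side",(468,382),z);d=ray("side",(415,440),z)
    f=lambda p,q,x:p[1]+(q[1]-p[1])*(x-p[0])/(q[0]-p[0])
    print(z,[round(f(a,b,x),3) for x in(.53,.6,.68)],[round(f(c,d,x),3) for x in(.53,.6,.68)])
go(.574,-.3035,.25,-84.5)
E
```

```text
0.0 [np.float64(-0.419), np.float64(-0.394), np.float64(-0.366)] [np.float64(-0.4), np.float64(-0.374), np.float64(-0.343)]
0.03 [np.float64(-0.405), np.float64(-0.38), np.float64(-0.352)] [np.float64(-0.411), np.float64(-0.384), np.float64(-0.353)]
0.06 [np.float64(-0.391), np.float64(-0.366), np.float64(-0.338)] [np.float64(-0.421), np.float64(-0.394), np.float64(-0.363)]
0.09 [np.float64(-0.376), np.float64(-0.352), np.float64(-0.323)] [np.float64(-0.431), np.float64(-0.404), np.float64(-0.374)]
0.12 [np.float64(-0.362), np.float64(-0.337), np.float64(-0.309)] [np.float64(-0.441), np.float64(-0.414), np.float64(-0.384)]
delta [ 6.62 55.69 -0.93] turn 80.3 | pos [0.5492 0.2568 0.2435] hd -4.2 q1,7 [-1.05 -0.34] w 0.799 F [0.5 0.3 0.3] t 21.7
```

Request:
{"method": "carry_out", "body": {"deltas": [[[0.6,6,0],0],[[1.2,12,0],10],[[6.6,55.7,-1],80.3],[[6.6,55.7,-1],80.3],[[6.6,55.7,-1],80.3],[[6.6,55.7,-1],80.3],[[6.6,55.7,-1],80.3],[[6.6,55.7,-1],80.3],[[6.6,55.7,-1],80.3],[[6.6,55.7,-1],80.3]], "hand": 0.97}}

```text
t: 22.95
eef_pos: [0.571, -0.3101, 0.2503]
tool_rot: [-0.006, 0.737, -0.676, 0.005]
contact_force: [0.6, 0.1, 0.7]
gripper_width: 0.969
```

```bash
sed -i 's/,"F"/,"tz",R[:2,2].round(3),"F"/' go.py; python3 go.py .574 -.3035 .14 -84.5
```

```text
delta [-0.63 -0.19 11.03] turn -0.6 | pos [ 0.571  -0.3101  0.2503] hd -85.1 q1,7 [-0.26 -0.58] w 0.969 tz [0.015 0.002] F [0.6 0.1 0.7] t 22.95
```

Request:
{"method": "carry_out", "body": {"deltas": [[[-0.6,-0.2,0],0],[[-0.6,-0.2,3],-0.6],[[-0.6,-0.2,6],-0.6],[[-0.6,-0.2,9],-0.6],[[-0.6,-0.2,11],-0.6],[[-0.6,-0.2,11],-0.6],[[-0.6,-0.2,11],-0.6],[[-0.6,-0.2,11],-0.6]]}}

```text
t: 23.95
eef_pos: [0.5747, -0.3042, 0.1416]
tool_rot: [-0.006, 0.74, -0.672, 0.006]
contact_force: [-0.4, -0.0, -0.4]
gripper_width: 0.97
```

```bash
python3 go.py .574 -.3035 .066 -84.5
```

```text
delta [-0.08  0.19  7.56] turn 0.0 | pos [ 0.5747 -0.3042  0.1416] hd -84.5 q1,7 [-0.21 -0.5 ] w 0.97 tz [0.016 0.001] F [-0.4 -0.  -0.4] t 23.95
```

Request:
{"method": "carry_out", "body": {"deltas": [[[0,0,2],0],[[-0.1,0.1,4],0],[[-0.1,0.2,6],0],[[-0.1,0.2,7.2],0],[[-0.1,0.2,7.6],0],[[-0.1,0.2,7.6],0],[[-0.1,0.2,7.6],0]]}}

```text
t: 24.82
eef_pos: [0.5742, -0.3037, 0.0662]
tool_rot: [-0.006, 0.74, -0.672, 0.006]
contact_force: [-0.3, 0.4, 0.8]
gripper_width: 0.967
```

Request:
{"method": "carry_out", "body": {"deltas": [[[0,0,0],0],[[0,0,0],0],[[0,0,0],0],[[0,0,0],0],[[0,0,0],0],[[0,0,0],0]], "hand": 0.4, "newtons": 50}}

```text
t: 25.58
eef_pos: [0.5748, -0.3039, 0.0672]
tool_rot: [-0.006, 0.74, -0.672, 0.007]
contact_force: [-0.2, 0.7, 5.5]
gripper_width: 0.689
```

```bash
python3 go.py .5771 .0837 .20 -90.9
```

```text
delta [-38.54  -4.21 -13.27] turn 6.4 | pos [ 0.5748 -0.3039  0.0672] hd -84.5 q1,7 [-0.15 -0.44] w 0.689 tz [0.019 0.   ] F [-0.2  0.7  5.5] t 25.57
```

Request:
{"method": "carry_out", "body": {"deltas": [[[0,0,-1],0],[[0,0,-3],0],[[0,0,-7],0],[[0,-0.3,-11],0],[[-5,-0.6,-13],1],[[-10,-1,-13],2],[[-15,-1.6,-13],3],[[-20,-2.2,-13],4],[[-25,-2.8,-13],5],[[-30,-3.4,-13],6]]}}

```text
t: 26.82
eef_pos: [0.5772, -0.0005, 0.1984]
tool_rot: [0.007, -0.704, 0.71, -0.007]
contact_force: [0.5, -0.7, -0.9]
gripper_width: 0.693
```

Request:
{"method": "carry_out", "body": {"deltas": [[[0,0,0],0],[[0,0,0],0]]}}

```text
t: 27.08
eef_pos: [0.5772, -0.0009, 0.1993]
tool_rot: [0.008, -0.704, 0.71, -0.007]
contact_force: [-0.0, -0.8, -2.4]
gripper_width: 0.691
```

```bash
python3 go.py .5771 .0837 .10 -90.9
```

```text
delta [-8.46  0.29  9.93] turn 0.4 | pos [ 0.5772 -0.0009  0.1993] hd -90.5 q1,7 [-0.88 -1.09] w 0.691 tz [0.021 0.001] F [-0.  -0.8 -2.4] t 27.07
```

Request:
{"method": "carry_out", "body": {"deltas": [[[-4,0.1,0],0.4],[[-8.5,0.3,2],0.4],[[-8.5,0.3,5],0.4],[[-8.5,0.3,8],0.4],[[-8.5,0.3,10],0.4],[[-8.5,0.3,10],0.4],[[-8.5,0.3,10],0.4],[[-8.5,0.3,10],0.4]]}}

```text
t: 28.08
eef_pos: [0.5778, 0.084, 0.1005]
tool_rot: [0.008, -0.701, 0.713, -0.007]
contact_force: [-0.1, 1.0, -1.9]
gripper_width: 0.689
```

```bash
python3 go.py .5771 .0837 .0322 -90.9; python3 - <<'E'
from h import *
snap("side","side7"); crop("side7",250,410,190,300,5,"d7")
E
```

```text
delta [0.04 0.22 6.82] turn -0.0 | pos [0.5778 0.084  0.1005] hd -90.9 q1,7 [-0.93 -1.13] w 0.689 tz [0.022 0.001] F [-0.1  1.  -1.9] t 28.07
```

View pics/d7.png

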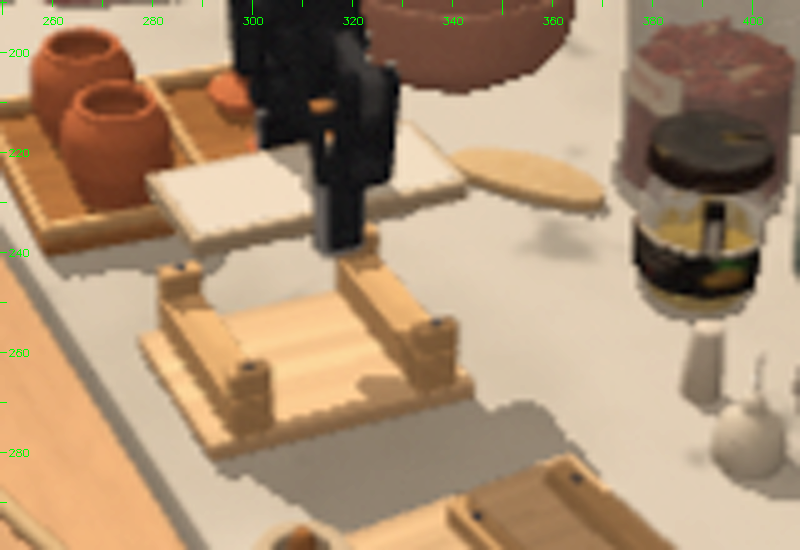

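Request:
{"method": "carry_out", "body": {"deltas": [[[0,0.1,2],0],[[0,0.1,4],0],[[0,0.2,5.5],0],[[0,0.2,6.1],0],[[0,0.2,6.4],0],[[0,0.2,6.6],0],[[0,0.2,6.7],0],[[0,0.2,6.7],0]]}}

```text
t: 29.12
eef_pos: [0.5773, 0.0841, 0.0351]
tool_rot: [0.009, -0.701, 0.713, -0.007]
contact_force: [-7.1, 1.3, 14.2]
gripper_width: 0.69
```

Request:
{"method": "carry_out", "body": {"deltas": [[[0,0,0.05],0],[[0,0,0.1],0],[[0,0,0.15],0],[[0,0,0.15],0]]}}

```text
t: 29.62
eef_pos: [0.5779, 0.084, 0.0351]
tool_rot: [0.01, -0.701, 0.713, -0.007]
contact_force: [-4.8, 1.7, 14.4]
gripper_width: 0.69
```

Request:
{"method": "carry_out", "body": {"deltas": [[[0,0,-0.1],0],[[0,0,-0.1],0],[[0,0,-0.1],0],[[0,0,-0.1],0],[[0,0,-2],0],[[0,0,-5],0],[[0,0,-10],0],[[0,0,-15],0],[[0,0,-18],0],[[0,0,-18],0]], "hand": 0.9}}

```text
t: 30.88
eef_pos: [0.5749, 0.083, 0.2183]
tool_rot: [0.012, -0.701, 0.713, -0.008]
contact_force: [-0.2, -0.3, -0.7]
gripper_width: 0.901
```

```bash
python3 - <<'E'
from go import *
go(.508,-.31,.2,-84.5)
def z(im,c0,c1,r0,r1,s): return np.clip(cv2.resize(im[r0:r1,c0:c1],None,fx=s,fy=s,interpolation=2)*1.4,0,255).astype(np.uint8)
a=snap("side","side8"); b=snap("top","top8")
A=z(a,270,350,230,290,5); B=z(a,340,460,310,420,3.333); D=z(b,425,500,200,305,5)
C=np.zeros((600,800,3),np.uint8); C[:300,:400]=A; C[300:300+min(300,B.shape[0]),:400]=B[:300,:400]; C[:525,400:775]=D
cv2.imwrite("pics/d8.png",C)
for n in("tube_prop","bar_prop"):
  for c in("side","top"): print(n,c,[(round(d["score"],2),d["centre"]) for d in models.spot_in(n,c)[:3]])
E
```

```text
delta [39.41  6.06  1.42] turn -6.5 | pos [0.5749 0.083  0.2183] hd -91.0 q1,7 [-1.05 -1.25] w 0.901 tz [0.028 0.006] F [-0.2 -0.3 -0.7] t 30.88
tube_prop side [(0.61, [386.0, 376.6])]
tube_prop top [(0.73, [278.8, 469.6])]
bar_prop side [(0.65, [355.7, 424.4])]
bar_prop top [(0.56, [226.5, 453.4])]
```

View pics/d8.png

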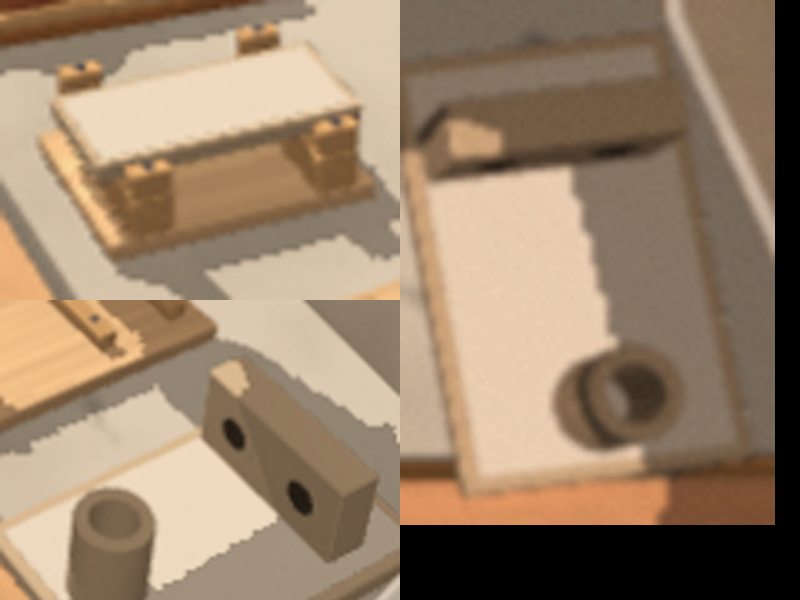

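```bash
cat > f3.py <<'E'
from fit import *
CR.update(A=("side",270,230,5),B=("side",340,310,3.333),D=("top",425,200,5))
fit([("A",52,100,(-65,30,10)),("A",97,168,(-65,-30,10)),("A",360,105,(65,-30,10)),("A",305,42,(65,30,10))],(.57,.08,0),"batt",False,.03)
fit([("D",234,394,(0,0,50)),("B",112,219,(0,0,50))],(.5,-.3,0),"tube",False,.015)
b=[("B",212,73,(-12.5,50,50)),("B",243,59,(12.5,50,50)),("B",345,190,(-12.5,-50,50)),("B",377,173,(12.5,-50,50)),("B",330,260,(-12.5,-50,0))]
fit(b,(.62,-.3,.1),"bar side",False,.015)
fit(b+[("D",48,160,(-12.5,50,50)),("D",55,108,(12.5,50,50)),("D",282,80,(12.5,-50,50)),("D",286,127,(-12.5,-50,50))],(.62,-.3,.1),"bar",False,.015)
E
python3 f3.py
```

```text
batt xy [0.579 0.087] yaw -0.23 dz 0.0
  res [(-0.6, -0.2), (0.1, 0.1), (0.4, 0.1), (0.0, -0.1)]
tube xy [ 0.5086 -0.3106] yaw 0.0 dz 0.0
  res [(0.6, -0.4), (-0.4, -0.3)]
bar side xy [ 0.6257 -0.291 ] yaw 7.7 dz 0.0
  res [(-1.4, -1.3), (0.0, -2.1), (0.1, 0.8), (1.6, -0.1), (-0.2, 1.2)]
bar xy [ 0.6242 -0.2915] yaw 7.71 dz 0.0
  res [(-2.0, -0.8), (-0.6, -1.7), (-0.5, 1.4), (1.1, 0.4), (-0.8, 1.7), (1.4, -0.1), (-2.4, -1.3), (-0.4, -2.6), (1.5, -0.3)]
```

```bash
cat > edge.py <<'E'
from h import *
from scipy.optimize import minimize
from scipy.ndimage import map_coordinates
def G(f,s=1.0):
    im=cv2.GaussianBlur(cv2.imread(f"pics/{f}.png").astype(np.float32),(0,0),s)
    gx=cv2.Sobel(im,-1,1,0)/8; gy=cv2.Sobel(im,-1,0,1)/8
    return np.minimum(np.sqrt((gx**2+gy**2).sum(2)),15)
def box(l,w,h): return lambda i,j,k: np.array([i*l/2,j*w/2,k*h])
def edges(d,ysign): # top face + -x face + (ysign) face
    b=box(*d); y=ysign
    E=[((-1,-1,1),(1,-1,1)),((-1,1,1),(1,1,1)),((-1,-1,1),(-1,1,1)),((1,-1,1),(1,1,1)),((-1,-1,0),(-1,1,0)),((-1,1,0),(-1,1,1)),((-1,-1,0),(-1,-1,1)),((-1,y,0),(1,y,0)),((1,y,0),(1,y,1))]
    t=np.linspace(.02,.98,40)[:,None]
    return np.vstack([b(*p)*(1-t)+b(*q)*t for p,q in E])
def search(d,z,x0,views,name):
    g={c:(G(f),edges(d,ys)) for c,f,ys in views}
    def cost(v,cs=None):
        R=np.array([[np.cos(v[2]),-np.sin(v[2]),0],[np.sin(v[2]),np.cos(v[2]),0],[0,0,1]]); s=0
        for c,(im,E) in g.items():
            if cs and c not in cs: continue
            u=proj(c,E@R.T+[v[0],v[1],z]); s-=map_coordinates(im,[u[:,1],u[:,0]],order=1).mean()
        return s
    for cs in (None,)+tuple([c] for c in g):
        best=min((cost((x0[0]+a,x0[1]+b,np.radians(x0[2]+t)),cs),a,b,t) for a in np.arange(-.014,.0141,.002) for b in np.arange(-.014,.0141,.002) for t in np.arange(-3,3.1,1))
        r=minimize(cost,[x0[0]+best[1],x0[1]+best[2],np.radians(x0[2]+best[3])],args=(cs,),method="Nelder-Mead",options=dict(initial_simplex=None,xatol=1e-5))
        print(name,cs,r.x[:2].round(4),np.degrees(r.x[2]).round(2),round(r.fun,2))
if __name__=="__main__":
    search((.025,.1,.05),.015,(.619,-.298,6),[("side","side8",-1),("top","top8",1)],"bar")
    search((.13,.06,.01),.030,(.577,.0837,-.9),[("side","side8",-1),("top","top8",1)],"batt")
    search((.13,.096,.01),.0,(.577,.0837,-.9),[("side","side0",-1),("top","top0",1)],"cradle board")
E
python3 edge.py
```

```text
bar None [ 0.6242 -0.2924] 6.7 -22.92
bar ['side'] [ 0.6255 -0.2918] 5.17 -10.77
bar ['top'] [ 0.6237 -0.2926] 6.93 -12.38
batt None [0.581  0.0852] -5.41 -23.75
batt ['side'] [0.5777 0.0862] 0.31 -12.73
batt ['top'] [0.5814 0.0826] -3.7 -12.14
cradle board None [0.5779 0.0829] -0.91 -23.75
cradle board ['side'] [0.5784 0.0859] -0.23 -12.63
cradle board ['top'] [0.5529 0.0838] -0.96 -13.65
```

Request:
{"method": "carry_out", "body": {"deltas": [[[5,1,0],-3],[[39.4,6.1,1],-7],[[39.4,6.1,1],-7],[[39.4,6.1,1],-7],[[39.4,6.1,1],-7],[[39.4,6.1,1],-7],[[39.4,6.1,1],-7],[[39.4,6.1,1],-7],[[39.4,6.1,1],-7],[[39.4,6.1,1],-7]], "hand": 0.8}}

```text
t: 32.42
eef_pos: [0.5062, -0.308, 0.2009]
tool_rot: [-0.009, 0.744, -0.668, 0.006]
contact_force: [0.7, -0.4, -0.5]
gripper_width: 0.799
```

```bash
python3 go.py .5086 -.3106 .1 -84
```

```text
delta [3.100e-01 1.000e-02 1.009e+01] turn 0.2 | pos [ 0.5062 -0.308   0.2009] hd -83.8 q1,7 [-0.26 -0.48] w 0.799 tz [0.021 0.004] F [ 0.7 -0.4 -0.5] t 32.42
```

Request:
{"method": "carry_out", "body": {"deltas": [[[0.2,0,3],0],[[0.3,0,6],0],[[0.3,0,9],0],[[0.3,0,10],0],[[0.3,0,10],0],[[0.3,0,10],0],[[0.3,0,10],0]]}}

```text
t: 33.3
eef_pos: [0.5092, -0.3108, 0.1019]
tool_rot: [-0.009, 0.744, -0.668, 0.007]
contact_force: [0.3, 0.7, 0.3]
gripper_width: 0.795
```

```bash
python3 go.py .5086 -.3106 .053 -84
```

```text
delta [-0.02  0.17  4.89] turn 0.2 | pos [ 0.5092 -0.3108  0.1019] hd -83.8 q1,7 [-0.16 -0.38] w 0.795 tz [0.023 0.004] F [0.3 0.7 0.3] t 33.3
```

Request:
{"method": "carry_out", "body": {"deltas": [[[0,0.1,2],0],[[0,0.2,4],0],[[0,0.2,4.8],0],[[0,0.2,4.8],0],[[0,0.2,4.8],0],[[0,0.2,4.8],0]]}}

```text
t: 34.05
eef_pos: [0.5087, -0.3111, 0.0544]
tool_rot: [-0.009, 0.744, -0.668, 0.008]
contact_force: [-0.6, -0.4, -0.2]
gripper_width: 0.801
```

Request:
{"method": "carry_out", "body": {"deltas": [[[0,0,0],0],[[0,0,0],0],[[0,0,0],0],[[0,0,0],0],[[0,0,0],0],[[0,0,0],0]], "hand": 0.2, "newtons": 40}}

```text
t: 34.8
eef_pos: [0.5089, -0.3112, 0.055]
tool_rot: [-0.009, 0.744, -0.668, 0.008]
contact_force: [-0.7, 1.1, 5.5]
gripper_width: 0.459
```

```bash
python3 go.py .5105 -.1556 .13 -84
```

```text
delta [-15.46  -2.02  -7.44] turn 0.2 | pos [ 0.5089 -0.3112  0.055 ] hd -83.8 q1,7 [-0.11 -0.32] w 0.459 tz [0.024 0.003] F [-0.7  1.1  5.5] t 34.8
```

Request:
{"method": "carry_out", "body": {"deltas": [[[0,0,-1],0],[[0,0,-3],0],[[0,-0.2,-6.5],0],[[-4,-0.6,-7.5],0],[[-8,-1,-7.5],0],[[-12,-1.5,-7.5],0],[[-15.5,-2,-7.5],0],[[-15.5,-2,-7.5],0],[[-15.5,-2,-7.5],0],[[-15.5,-2,-7.5],0]]}}

```text
t: 36.05
eef_pos: [0.5102, -0.1567, 0.1311]
tool_rot: [-0.009, 0.743, -0.669, 0.008]
contact_force: [-0.6, -0.6, -1.4]
gripper_width: 0.46
```

```bash
cat > ring.py <<'E'
from go import *
go(.5105,-.1556,.054,-84)
snap("side","side9"); crop("side9",290,400,240,360,5,"d9")
# where the dowel tip and the tube underside centre should be seen
o=readout.get_obs(); p=o["eef_pos"]-[0,0,.040]; print(proj("side",p)[0],proj("side",[.5105,-.1556,.053])[0])
E
python3 ring.py
```

```text
delta [-0.1   0.15  7.71] turn 0.1 | pos [ 0.5102 -0.1567  0.1311] hd -83.9 q1,7 [-0.53 -0.64] w 0.46 tz [0.025 0.003] F [-0.6 -0.6 -1.4] t 36.05
[331.15013162 303.5368042 ] [330.38036074 319.25942824]
```

View pics/d9.png

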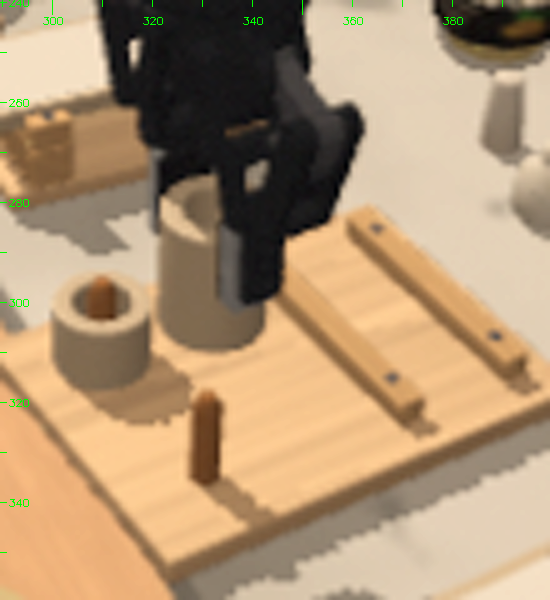

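Request:
{"method": "carry_out", "body": {"deltas": [[[-0.1,0.1,2],0],[[-0.1,0.1,3.5],0],[[-0.1,0.1,4.5],0],[[-0.1,0.1,5],0],[[-0.1,0.1,5],0],[[-0.1,0.1,5],0]]}}

```text
t: 36.85
eef_pos: [0.5105, -0.1557, 0.0813]
tool_rot: [-0.009, 0.743, -0.669, 0.009]
contact_force: [-0.2, -0.4, -0.6]
gripper_width: 0.463
```

```bash
python3 go.py .5105 -.1556 .056 -84
```

```text
delta [-0.01  0.07  2.53] turn 0.1 | pos [ 0.5105 -0.1557  0.0813] hd -83.9 q1,7 [-0.46 -0.57] w 0.463 tz [0.026 0.003] F [-0.2 -0.4 -0.6] t 36.85
```

No contact; the dowel is in the bore. Lower on.

Request:
{"method": "carry_out", "body": {"deltas": [[[0,0.05,1],0],[[0,0.05,1.7],0],[[0,0.1,2.2],0],[[0,0.1,2.4],0],[[0,0.1,2.5],0],[[0,0.1,2.5],0]]}}

```text
t: 37.6
eef_pos: [0.5103, -0.1558, 0.0564]
tool_rot: [-0.009, 0.743, -0.669, 0.009]
contact_force: [-0.4, 0.4, -1.0]
gripper_width: 0.462
```

Request:
{"method": "carry_out", "body": {"deltas": [[[0,0,0.1],0],[[0,0,0.2],0],[[0,0,0.2],0]]}}

```text
t: 37.98
eef_pos: [0.5106, -0.1559, 0.055]
tool_rot: [-0.01, 0.743, -0.669, 0.009]
contact_force: [-2.1, 1.5, 7.9]
gripper_width: 0.459
```

Request:
{"method": "carry_out", "body": {"deltas": [[[0,0,-0.1],0],[[0,0,-0.1],0],[[0,0,-0.1],0],[[0,0,-2],0],[[0,0,-6],0],[[0,0,-10],0],[[0,0,-14],0],[[0,0,-14],0],[[0,0,-14],0]], "hand": 0.64}}

```text
t: 39.1
eef_pos: [0.5065, -0.1558, 0.1944]
tool_rot: [-0.01, 0.744, -0.669, 0.008]
contact_force: [0.2, -0.3, -0.4]
gripper_width: 0.641
```

```bash
python3 go.py .6235 -.2935 .19 6
```

```text
delta [ 14.93 -10.16   0.69] turn -89.9 | pos [ 0.5065 -0.1558  0.1944] hd -83.9 q1,7 [-0.63 -0.72] w 0.641 tz [0.026 0.004] F [ 0.2 -0.3 -0.4] t 39.1
```

Request:
{"method": "carry_out", "body": {"deltas": [[[3,-2,0],-10],[[6,-4,0],-20],[[9,-6,0],-30],[[12,-8,0.2],-40],[[15,-10,0.4],-50],[[15,-10.2,0.7],-60],[[15,-10.2,0.7],-70],[[15,-10.2,0.7],-80],[[15,-10.2,0.7],-90],[[15,-10.2,0.7],-90]], "hand": 0.7}}

```text
t: 40.35
eef_pos: [0.6232, -0.2939, 0.1881]
tool_rot: [-0.002, 0.999, 0.052, 0.012]
contact_force: [-0.5, 0.0, -0.8]
gripper_width: 0.692
```

Request:
{"method": "carry_out", "body": {"deltas": [[[0,0,0],0],[[0,0,0],0]]}}

```text
t: 40.6
eef_pos: [0.6229, -0.2936, 0.1873]
tool_rot: [-0.002, 0.999, 0.051, 0.011]
contact_force: [-0.2, 0.3, 0.4]
gripper_width: 0.702
```

```bash
python3 - <<'E'
from go import *
from edge import search
go(.6235,-.2935,.1,6)
snap("side","side10"); search((.025,.1,.05),.015,(.622,-.295,6),[("side","side10",-1)],"bar")
E
```

```text
delta [-0.14  0.02  8.73] turn -0.1 | pos [ 0.6229 -0.2936  0.1873] hd 5.9 q1,7 [-0.01  0.75] w 0.702 tz [0.022 0.006] F [-0.2  0.3  0.4] t 40.6
bar None [ 0.6251 -0.2903] 6.7 -12.64
bar ['side'] [ 0.6251 -0.2903] 6.7 -12.64
```

Request:
{"method": "carry_out", "body": {"deltas": [[[-0.1,0,3],0],[[-0.1,0,6],0],[[-0.1,0,8.7],0],[[-0.1,0,8.7],0],[[-0.1,0,8.7],0],[[-0.1,0,8.7],0]]}}

```text
t: 41.4
eef_pos: [0.6249, -0.2938, 0.1022]
tool_rot: [-0.002, 0.999, 0.051, 0.013]
contact_force: [0.1, 0.2, 0.8]
gripper_width: 0.697
```

```bash
python3 go.py .6235 -.2935 .055 6
```

```text
delta [-0.25 -0.04  4.71] turn -0.1 | pos [ 0.6249 -0.2938  0.1022] hd 5.9 q1,7 [0.03 0.8 ] w 0.697 tz [0.025 0.005] F [0.1 0.2 0.8] t 41.4
```

Request:
{"method": "carry_out", "body": {"deltas": [[[-0.1,0,2],0],[[-0.2,0,4],0],[[-0.25,0,4.7],0],[[-0.25,0,4.7],0],[[-0.25,0,4.7],0]]}}

```text
t: 42.02
eef_pos: [0.6238, -0.2942, 0.0555]
tool_rot: [-0.002, 0.999, 0.051, 0.013]
contact_force: [0.4, 0.2, -0.4]
gripper_width: 0.699
```

Request:
{"method": "carry_out", "body": {"deltas": [[[0,0,0],0],[[0,0,0],0],[[0,0,0],0],[[0,0,0],0],[[0,0,0],0],[[0,0,0],0],[[0,0,0],0],[[0,0,0],0]], "hand": 0.1, "newtons": 60}}

```text
t: 43.02
eef_pos: [0.6242, -0.2946, 0.0564]
tool_rot: [-0.001, 0.999, 0.051, 0.013]
contact_force: [-2.0, -0.2, 5.6]
gripper_width: 0.277
```

```bash
python3 go.py .6157 -.1058 .15 6.1
```

```text
delta [  1.34 -18.88  -9.31] turn -0.2 | pos [ 0.6242 -0.2946  0.0564] hd 5.9 q1,7 [0.05 0.82] w 0.277 tz [0.027 0.004] F [-2.  -0.2  5.6] t 43.02
```

Request:
{"method": "carry_out", "body": {"deltas": [[[0,0,-1],0],[[0,0,-3],0],[[0,0,-6.5],0],[[0.3,-4,-8],0],[[0.6,-8,-8],0],[[0.9,-12,-8],0],[[1.2,-16,-8],0],[[1.3,-18.7,-8],0],[[1.3,-18.7,-8],0],[[1.3,-18.7,-8],0]]}}

```text
t: 44.28
eef_pos: [0.616, -0.1086, 0.1378]
tool_rot: [-0.001, 0.999, 0.051, 0.014]
contact_force: [-0.0, 0.1, -2.3]
gripper_width: 0.284
```

```bash
python3 - <<'E'
from go import *
from edge import search
go(.6157,-.107,.085,6.1)
o=readout.get_obs(); snap("side","side11")
search((.025,.1,.05),o["eef_pos"][2]-.0414,(.615,-.105,6),[("side","side11",-1)],"bar")
E
```

```text
delta [-0.16 -0.16  5.28] turn -0.3 | pos [ 0.616  -0.1086  0.1378] hd 5.8 q1,7 [-0.31  0.51] w 0.284 tz [0.028 0.003] F [-0.   0.1 -2.3] t 44.27
bar None [ 0.6162 -0.1071] 7.54 -11.41
bar ['side'] [ 0.6162 -0.1071] 7.54 -11.41
```

Request:
{"method": "carry_out", "body": {"deltas": [[[-0.1,-0.1,2],0],[[-0.2,-0.2,4],0],[[-0.2,-0.2,6],0],[[-0.2,-0.2,6.8],0],[[-0.2,-0.2,6.8],0],[[-0.2,-0.2,6.8],0]]}}

```text
t: 45.08
eef_pos: [0.6161, -0.1074, 0.0702]
tool_rot: [-0.001, 0.999, 0.05, 0.014]
contact_force: [-0.4, 0.6, -1.3]
gripper_width: 0.279
```

```bash
python3 go.py .6157 -.1068 .057 6.1
```

```text
delta [-0.07 -0.07  1.31] turn -0.3 | pos [ 0.6161 -0.1074  0.0702] hd 5.8 q1,7 [-0.27  0.55] w 0.279 tz [0.029 0.003] F [-0.4  0.6 -1.3] t 45.08
```

Request:
{"method": "carry_out", "body": {"deltas": [[[-0.05,0,0.6],0],[[-0.1,0,1.1],0],[[-0.1,0,1.3],0],[[-0.1,0,1.3],0]]}}

```text
t: 45.58
eef_pos: [0.6153, -0.1074, 0.0569]
tool_rot: [-0.001, 0.999, 0.05, 0.014]
contact_force: [-0.2, -0.3, -2.4]
gripper_width: 0.284
```

Request:
{"method": "carry_out", "body": {"deltas": [[[0,0,0.1],0],[[0,0,0.15],0],[[0,0,0.15],0]]}}

```text
t: 45.95
eef_pos: [0.6156, -0.1076, 0.0564]
tool_rot: [-0.001, 0.999, 0.05, 0.015]
contact_force: [-2.0, 0.7, 5.9]
gripper_width: 0.281
```

```bash
python3 - <<'E'
from go import *
from edge import search
go(.6157,-.1068,.057,6.1)
snap("side","side12")
search((.025,.1,.05),.013,(.615,-.105,6),[("side","side12",-1)],"bar")
E
```

```text
delta [ 0.02 -0.08 -0.06] turn -0.4 | pos [ 0.6156 -0.1076  0.0564] hd 5.7 q1,7 [-0.26  0.56] w 0.281 tz [0.029 0.003] F [-2.   0.7  5.9] t 45.95
bar None [ 0.6196 -0.102 ] 6.19 -10.6
bar ['side'] [ 0.6196 -0.102 ] 6.19 -10.6
```

Request:
{"method": "carry_out", "body": {"deltas": [[[0,0,0],0],[[0,0,0],0],[[0,0,0],0],[[0,0,-2],0],[[0,0,-6],0],[[0,0,-12],0],[[0,0,-18],0],[[-2,-6,-20],0],[[-4,-12,-20],0],[[-6,-18,-20],0]], "hand": 0.55}}

```text
t: 47.25
eef_pos: [0.5337, 0.0614, 0.2564]
tool_rot: [-0.001, 0.999, 0.05, 0.016]
contact_force: [1.6, 0.9, -0.3]
gripper_width: 0.552
```

Request:
{"method": "carry_out", "body": {"deltas": [[[-3,-6,0],0],[[-5,-12,0],0],[[-7,-18,0],0],[[-8,-24,0],0],[[-8,-24,0],0],[[-8,-24,0],0]]}}

```text
t: 48.0
eef_pos: [0.4305, 0.292, 0.2548]
tool_rot: [-0.001, 0.999, 0.05, 0.016]
contact_force: [0.3, -1.3, 0.1]
gripper_width: 0.551
```

```bash
python3 - <<'E'
from go import *
from edge import search
go(.6157,-.1068,.15,6.1)
a=snap("side","side13"); b=snap("top","top13")
search((.025,.1,.05),.013,(.616,-.105,6),[("side","side13",-1),("top","top13",1)],"bar")
def z(im,c0,c1,r0,r1,s): return np.clip(cv2.resize(im[r0:r1,c0:c1],None,fx=s,fy=s,interpolation=2)*1.4,0,255).astype(np.uint8)
C=np.zeros((600,800,3),np.uint8)
A=z(a,280,410,250,360,3.6); B=z(b,325,415,205,305,3.6); D=z(a,240,350,185,285,2); E=z(b,140,310,192,300,3)
C[:A.shape[0],:A.shape[1]]=A; C[:B.shape[0],470:470+B.shape[1]]=B; C[398:598,:220]=D; C[270+100:600,240:240+E.shape[1]]=0
E=E[:230]; 
C[370:600,290:290+510]=E
cv2.imwrite("pics/d13.png",C)
E
```

```text
delta [14.12 41.54 10.89] turn -0.4 | pos [0.4305 0.292  0.2548] hd 5.7 q1,7 [-1.13 -0.52] w 0.551 tz [0.032 0.005] F [ 0.3 -1.3  0.1] t 48.0
bar None [ 0.6166 -0.1028] 7.12 -24.32
bar ['side'] [ 0.6179 -0.1025] 6.39 -11.89
bar ['top'] [ 0.6148 -0.1026] 7.29 -12.9
```

View pics/d13.png

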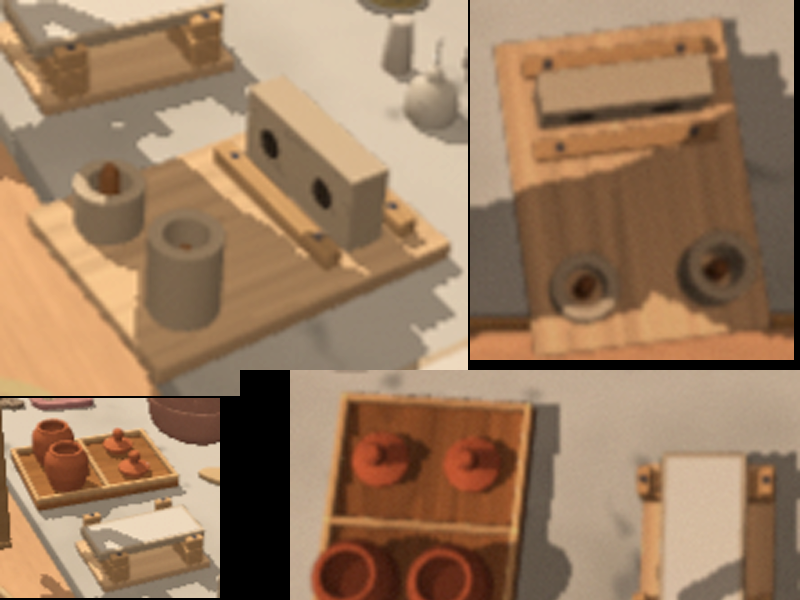

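```bash
python3 - <<'E'
from edge import *
for n,x in(("A",(.641,-.103,6)),("B",(.5905,-.1085,6))):
    search((.012,.110,.012),.013,x,[("side","side0",-1),("top","top0",1)],n)
E
```

```text
A None [ 0.6411 -0.1149] 5.44 -25.41
A ['side'] [ 0.6436 -0.1007] 6.1 -14.67
A ['top'] [ 0.6403 -0.115 ] 6.49 -13.4
B None [ 0.5905 -0.1217] 6.67 -25.59
B ['side'] [ 0.5923 -0.1074] 6.46 -14.34
B ['top'] [ 0.5901 -0.1216] 7.0 -13.41
```

```bash
python3 -c "
from station import bot
print(bot.hand_in())"
```

```text
the job is handed in; nothing more can be done
None
```

The kiln setting is unpacked and handed in at about 48 s of the 141 s allowed. I did it in this order: lid, jar, batt, tube prop, bar prop. Each piece was lowered until light contact and then released. The hand-in gave no verdict.

Last checks, in the final pictures:
- **Ware tray:** the lid stands knob up and the jar stands upright, each in the free half beside the one already there. The other jar looks unmoved, though I only judged that by eye.
- **Batt:** it lies flat between the cheeks. The side camera puts it about 1 mm from centre, but my top-camera fit gave a skewed result because the arm partly blocked the view, so I set that one aside.
- **Tube prop:** it is over the free dowel and standing on the board.
- **Bar prop:** it stands upright between the battens and is centred across the slot. Lengthwise it sits about 1.5–3.5 mm towards the rack's +y. The two cameras disagreed on the exact amount, and the slot's length could not be fitted well in the top view. I left it as it was, since the bar still ends within the battens.

Two smaller points:
- My first grip on the lid's knob was too high, so I let go and took it again lower before lifting.
- The tool drifted to about 1.8° of tilt over the job, which did not upset any placement.

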